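# Refill the balloon-weight tub

## Task

Lay the green hand pump, left across the wooden crate, flat and lengthwise in the middle of its yellow pad, and move every ribbon reel from the blue tub into the crate. Then carry the white tray by its red handle over the emptied tub, tip it so that all the gift-box balloon weights slide into the tub, and put the empty tray back flat and square in the middle of its black mat. Leave the jars and the stapler where they are.

Things in the scene. Friction and masses are not known exactly. Their poses are not given: they have to be found in the camera images.
- tub: blue open plastic tub (balloon weights belong in it), fixed to the counter, outside 190 (own x) x 260 (own y) x 55 mm high, walls and floor 5 mm; origin: centre of its underside, z up
- crate: brown wooden open crate for ribbon reels, fixed, outside 260 (own x) x 190 (own y) x 50 mm high, walls and floor 6 mm; origin: centre of its underside, z up
- mat: black rubber mat, fixed, 250 (own x) x 170 (own y) x 3 mm thick, where the tray lives; origin: centre of its underside
- tray: loose white tray, 320 g, 220 (own x) x 140 (own y) mm, floor 4 mm, 30 mm walls on three sides, none at its +x end (pouring lip, red line). A red bridge handle crosses its middle: a bar along own y, 16 mm thick in x, 140 mm long, from 68 to 92 mm above the underside. Origin: centre of underside, z up. The weights begin to slide on it at a slope of about 18 to 26 degrees
- tray_bar (a point): centre of the tray's handle bar (80 mm above the tray's underside); axes as the tray's
- tray_lip (a point): middle of the tray's pouring lip (110 mm along the tray's own x from its middle, on the floor's top face); axes as the tray's
- gift1: balloon weight like a little gift box, red with yellow ribbon, 48 x 48 x 34 mm (a small thin bow 8 mm higher is only for show), 55 to 110 g, rigid, starts on the tray; origin: centre of its underside. May be absent
- gift2: balloon weight like a little gift box, green with white ribbon, 48 x 48 x 34 mm (a small thin bow 8 mm higher is only for show), 55 to 110 g, rigid, starts on the tray; origin: centre of its underside. May be absent
- gift3: balloon weight like a little gift box, orange with blue ribbon, 48 x 48 x 34 mm (a small thin bow 8 mm higher is only for show), 55 to 110 g, rigid, starts on the tray; origin: centre of its underside. May be absent
- gift4: balloon weight like a little gift box, yellow with red ribbon, 48 x 48 x 34 mm (a small thin bow 8 mm higher is only for show), 55 to 110 g, rigid, starts on the tray; origin: centre of its underside. May be absent
- reel1: ribbon reel, pink with white ends, solid cylinder 56 mm diameter, 72 mm tall, 80 to 160 g, starts standing in the tub; origin: centre of its underside, own z along its axis. May be absent
- reel2: ribbon reel, purple with white ends, solid cylinder 56 mm diameter, 72 mm tall, 80 to 160 g, starts standing in the tub; origin: centre of its underside, own z along its axis. May be absent
- reel3: ribbon reel, turquoise with white ends, solid cylinder 56 mm diameter, 72 mm tall, 80 to 160 g, starts standing in the tub; origin: centre of its underside, own z along its axis. May be absent
- reel4: ribbon reel, gold with white ends, solid cylinder 56 mm diameter, 72 mm tall, 80 to 160 g, starts standing in the tub; origin: centre of its underside, own z along its axis. May be absent
- reel5: ribbon reel, green with white ends, solid cylinder 56 mm diameter, 72 mm tall, 80 to 160 g, starts standing in the tub; origin: centre of its underside, own z along its axis. May be absent
- jar_a: bystander, to be left where it is: jar, green, yellow lid, 60 mm diameter, 80 mm tall; origin: centre of its underside
- jar_b: bystander, to be left where it is: jar, red, yellow lid, 60 mm diameter, 80 mm tall; origin: centre of its underside
- jar_c: bystander, to be left where it is: jar, pink, yellow lid, 60 mm diameter, 80 mm tall; origin: centre of its underside
- stapler: bystander, to be left where it is: red and black stapler, 140 x 35 x 45 mm; origin: centre of its underside
- handpump: loose green balloon hand pump, 250 g, starts lying across the crate's rims: body 200 mm long (own x) x 36 (own y) x 34 mm high, black T-handle 70 mm wide ending 119 mm along own +x, thin white nozzle to 120 mm along -x; origin: underside, middle of the body's length, z up
- pad: yellow pad, fixed, 260 (own x) x 90 (own y) x 4 mm thick, the hand pump's place, behind the tub; origin: centre of its underside
Things that resemble listed ones, but are neither listed nor needed, are in the scene too. Of the things shaped like the handpump, the green one is meant.

How it is judged (in metres and radians):
On the way, in this order (a step that is already met when the one before it is completed fails the run):
1. the hand pump lies on its pad and every reel is inside the crate (horizontal distance between handpump and pad below 0.04 m and z of handpump in the frame of pad below 0.02 m and angle between handpump's own z axis and vertical below 0.1 rad and angle between the x axis of handpump and the x axis of pad, either way round below 0.35 rad and x of reel1 in the frame of crate between -0.124 and 0.124 m and y of reel1 in the frame of crate between -0.089 and 0.089 m and z of each of reel1, reel2, reel3, reel4, reel5 in the frame of crate below 0.07 m and x of reel2 in the frame of crate between -0.124 and 0.124 m and y of reel2 in the frame of crate between -0.089 and 0.089 m and x of reel3 in the frame of crate between -0.124 and 0.124 m and y of reel3 in the frame of crate between -0.089 and 0.089 m and x of reel4 in the frame of crate between -0.124 and 0.124 m and y of reel4 in the frame of crate between -0.089 and 0.089 m and x of reel5 in the frame of crate between -0.124 and 0.124 m and y of reel5 in the frame of crate between -0.089 and 0.089 m), for 0.2 s.
2. the tray, lifted, with its lip over the tub, is being tipped (over 0.2 rad) (angle between tray's own z axis and vertical above 0.2 rad and height (world z) of tray above 0.04 m and horizontal distance between tray_lip and tub below 0.14 m), for 0.05 s.
3. every gift-box weight is inside the tub (x of gift1 in the frame of tub between -0.09 and 0.09 m and y of gift1 in the frame of tub between -0.125 and 0.125 m and z of each of gift1, gift2, gift3, gift4 in the frame of tub below 0.08 m and x of gift2 in the frame of tub between -0.09 and 0.09 m and y of gift2 in the frame of tub between -0.125 and 0.125 m and x of gift3 in the frame of tub between -0.09 and 0.09 m and y of gift3 in the frame of tub between -0.125 and 0.125 m and x of gift4 in the frame of tub between -0.09 and 0.09 m and y of gift4 in the frame of tub between -0.125 and 0.125 m), for 0.2 s.
At the end, for the whole second after the job is handed in: reels inside the crate, weights inside the tub; the tray flat on its mat and the hand pump flat on its pad, their middles within 35 mm (tray) and 40 mm (pump) and their directions within 0.35 rad of mat and pad; all released and at rest (all of step 1 and all of step 3 and horizontal distance between tray and mat below 0.035 m and angle between tray's own z axis and vertical below 0.06 rad and height (world z) of tray below 0.012 m and angle between the x axis of tray and the x axis of mat, either way round below 0.35 rad and linear speed of each of reel1, reel2, reel3, reel4, reel5, gift1, gift2, gift3, gift4, tray, handpump below 0.03 m/s); the robot touches nothing.
It fails at once if a jar or the stapler is moved more than 40 mm (distance of any of jar_a, jar_b, jar_c, stapler from where it was at the start of the episode above 0.04 m).
Of reel1, reel2, reel3, reel4, reel5 only 3 to 5 are there at a start; the rules pass over those that are not, and their reading is None.
Of gift1, gift2, gift3, gift4 only 2 to 4 are there at a start; the rules pass over those that are not, and their reading is None.
At some moment in a run one of reel1, reel2, reel3, reel4, reel5 may be knocked a few centimetres aside while the robot is not near it.
It also fails if it takes over 210 s, if anything falls off the work surface, if the arm or the gripper's body presses on something with over 40 N, if the wrist force passes 120 N, or if a joint passes its speed limit or range.

## Robot

A 7-joint arm with a two-finger parallel gripper is mounted at the origin on the work surface. World frame = base frame: x ahead of the robot, y to its left, z up, the work surface at z = 0. Lengths are in m, angles in degrees, forces in N, time in s.
With the tool pointing down it reaches from about 0.425 to 0.875 m from the base axis. Payload 4.7 kg.
Tool frame: the origin (TCP) lies at the centre of the arm's flange, where the gripper is bolted on; the fingertips stand 182 mm ahead of it and the grasp point (between the pads) lies 164 mm ahead of it (env.grip_depth is the distance from the TCP to the grasp point, in m); z points along the fingers, y is the line along which they close (so a half turn about z gives the same grasp; the last joint's range is limited). The gripper opens to 87 mm and grips with 3 to 60 N. Pads are 19 mm wide; open, the fingers measure 117 mm over their backs; the gripper's body (75 mm by 190 mm) begins 51 mm behind the grasp point.
Start: joints at [72.198, 18.392, -4.016, 83.108, 1.295, 78.541, -3.26], TCP at [0.207, -0.616, 0.405] pointing down, gripper open.
Joint ranges: [-163.93, 163.93], [-17.29, 119.83], [-79.2, 71.16], [3.27, 140.29], [-89.18, 269.18], [5.43, 117.66], [-154.24, 154.24]. Speed limits (degrees/s): [147.25, 147.25, 180, 180, 180, 180, 180].

## Interface

Orientations are given as [roll, pitch, yaw] about the fixed x, y, z axes, in that order (R = Rz(yaw) Ry(pitch) Rx(roll)).
In Python, from cell import env gives the robot as it stands. The module is installed in compiled form; this text tells all that it offers.
- The arm moves only by the tool send_rows, never from a script. Its arguments are lists of equal length, an entry for each row: "xyz": the shift along the tool's x, y, z in m, a list of three; "rotation": the turn, a rotation vector about the tool's x, y, z in rad, a list of three; "jaw": the opening, from 0 (shut) to 1 (fully open). A call has 1 to 20 rows; each row shifts and turns the commanded pose from where the row before left it, along the tool's axes as they then stand; what a row does not reach is not made up. A row lasts 1/10 s, in which the tool goes at most 50 mm and 8.59 degrees, less where a joint would pass 70% of its speed; a pose out of reach is approached as far as the arm can. A call is refused whole if a number of a shift passes 0.05 or a number of a turn 0.15, either way. A call with a gripper value outside its range is refused whole. The fingers move at their own pace and stop on an object; "newtons" is the grip in N (left out, the last holds). Time passes only in rows, so rows that do not move let the fingers close. It gives the time, the measured TCP pose, the force, the opening and the grip force at its end, in the units of the state.
- env.get_obs(): the state, without advancing time (a new reading comes with each control period).
- env.read_camera(name): name is "side" or "top"; returns a dict with "image" (384x512x3 uint8, blue, green, red), "fx", "fy", "cx", "cy" (pixels), "distortion" ([k1, k2, p1, p2, k3] as OpenCV has them; the pictures are not rectified), "R" (3x3) and "t" (3): a world point X has camera coordinates R X + t. Camera axes: x right, y down, z forward; pixel columns grow to the right and rows downward; lengths in m; the calibration is good to about 2 mm. A picture is of the moment at which its call begins. There is no depth.
- env.sign_off(): hands the job in; it is judged then, once.
The state is a dict: "time_s": time; "qpos": joint angles; "joint_velocities": joint speeds; "effort": joint torques, N m; "tool_pos": TCP position; "tool_rot": TCP orientation; "force": force on the tool from outside, world axes, zero at the start; "wrist_torque": the same for the moment, N m; "grip_width": finger opening in m; "grasp_force": force on a finger pad.
Only numpy, scipy, OpenCV 4.12 (cv2) and the standard library are available. Lean on these libraries where they do the work, as an engineer would, in place of code of your own. Each camera call takes 0.05 s, during which the arm holds its last target. There are 200 camera calls.

## Working session

There is one attempt and no reset: what is moved stays moved. The work goes in short steps, Python scripts to look and compute and a tool call to move; the robot and the scene stay as the last step left them, time stands still between calls to the robot, and variables do not carry over. Pictures are saved under pics/ and viewed, at most 14 in all, crops included, and the job is handed in when it is done.

Besides the shell and the picture viewer there is one more tool, called after ">>>" in YAML: its name, and indented under it one key for each argument. send_rows: Moves the arm, as the interface text tells. Its arguments: {"type":"object","properties":{"xyz":{"type":"array"},"rotation":{"type":"array"},"jaw":{"type":"array"},"newtons":{"type":"number"}},"required":["xyz","rotation","jaw"]}

```bash
mkdir -p pics; cat > h.py <<'E'
import numpy as np, cv2
from cell import env
def cam(n, save=None):
    c=env.read_camera(n)
    c['K']=np.array([[c['fx'],0,c['cx']],[0,c['fy'],c['cy']],[0,0,1.]]);c['D']=np.array(c['distortion'],float)
    c['R']=np.array(c['R']);c['t']=np.array(c['t'])
    if save: cv2.imwrite(save,c['image'])
    return c
def ray(c,uv):
    p=cv2.undistortPoints(np.array(uv,float).reshape(-1,1,2),c['K'],c['D']).reshape(-1,2)
    d=np.c_[p,np.ones(len(p))]@c['R']; return -c['R'].T@c['t'],d
def onz(c,uv,z):
    o,d=ray(c,uv); return o+d*((z-o[2])/d[:,2])[:,None]
E
python3 - <<'E'
from h import *
for n in('top','side'):
    c=cam(n); im=cv2.resize(c['image'],(800,600)); cv2.imwrite(f'pics/{n}0.png',im); cv2.imwrite(f'{n}0raw.png',c['image'])
    print(n,-c['R'].T@c['t'],c['R'].round(2).tolist(),c['fx'])
s=env.get_obs();print({k:s[k] for k in('time_s','tool_pos','tool_rot','force','grip_width')})
E
```

```text
top [ 0.40181422 -0.12026988  1.16242599] [[-0.01, -1.0, -0.04], [-0.99, 0.02, -0.17], [0.17, 0.03, -0.98]] 356.87531375659086
side [0.13659227 1.2259121  0.87517258] [[-0.94, -0.34, -0.0], [-0.17, 0.47, -0.87], [0.3, -0.81, -0.5]] 410.6158665194227
{'time_s': 0.1, 'tool_pos': array([ 0.20734033, -0.61583191,  0.40375903]), 'tool_rot': array([-1.79898061e+02,  5.36243717e-03,  1.86106018e+01]), 'force': array([ 0.57527127, -0.04806376, -0.11444738]), 'grip_width': 0.08697159681078118}
```

View pics/top0.png

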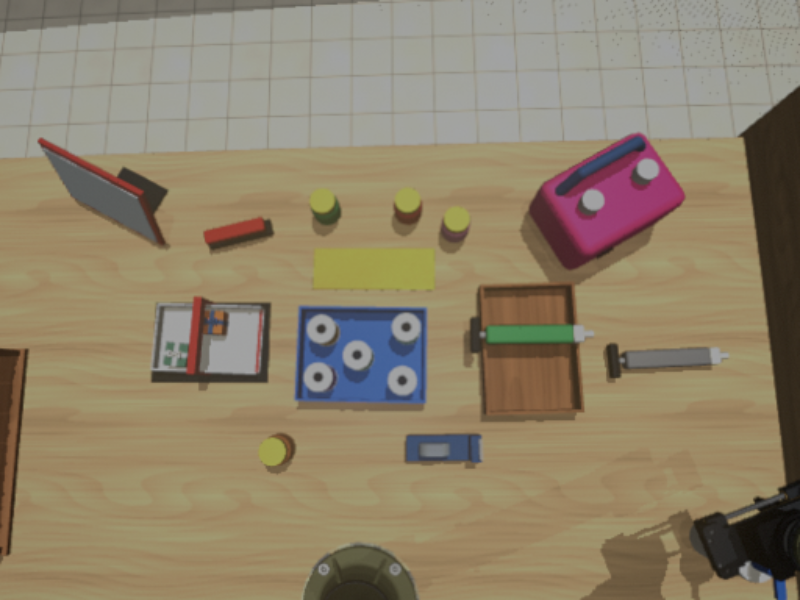

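View pics/side0.png

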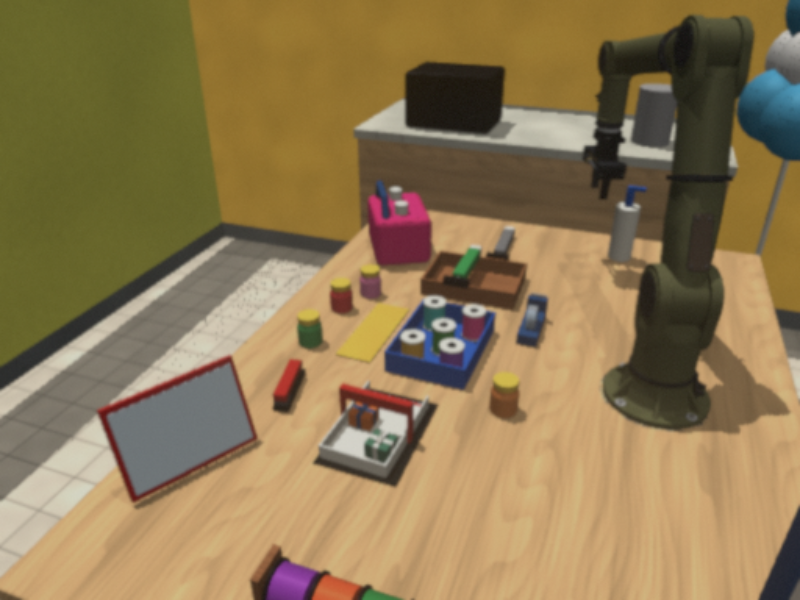

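The top view shows five reels in the tub, at about (322,331), (407,327), (357,355), (319,377) and (402,380). The green pump lies across the crate at (530,334). Two gifts are on the tray: orange at (214,321) and green at (177,353). The tray's lip faces the tub at (263,325). The side view confirms this layout. Next I'll measure.

```bash
cat >> h.py <<'E'
def blobs(c,lo,hi,amin=60,roi=None):
    hsv=cv2.cvtColor(c['image'],cv2.COLOR_BGR2HSV); m=cv2.inRange(hsv,np.array(lo),np.array(hi))
    if roi: k=np.zeros_like(m); x0,y0,x1,y1=roi; k[y0:y1,x0:x1]=m[y0:y1,x0:x1]; m=k
    cs,_=cv2.findContours(m,cv2.RETR_EXTERNAL,cv2.CHAIN_APPROX_NONE)
    return [q for q in cs if cv2.contourArea(q)>=amin]
def rect(c,q,z):  # min-area rectangle of contour on plane z
    p=onz(c,q.reshape(-1,2),z)[:,:2]; r=cv2.minAreaRect((p*1000).astype(np.float32))
    return tuple(np.round(r[0],1)),tuple(np.round(r[1],1)),round(r[2],1)
def reels(c,roi=(185,190,380,275)):
    out=[]
    for q in blobs(c,(0,0,110),(180,70,255),60,roi):
        if cv2.contourArea(q)<600: out.append((rect(c,cv2.convexHull(q),.077),cv2.contourArea(q)))
    return out
E
python3 - <<'E'
from h import *
c=cam('top')
for n,lo,hi,z,roi in [('tub',(105,150,60),(125,255,255),.055,(180,180,285,270)),('pad',(22,120,90),(35,255,255),.004,(190,150,290,190)),
  ('pump',(50,100,60),(80,255,255),.080,(300,200,390,235)),('crate',(0,60,30),(18,255,255),.05,(300,175,390,275)),
  ('mat',(0,0,0),(180,255,75),.003,(90,180,180,250)),('bar',(0,150,80),(6,255,255),.092,(115,185,136,245)),('lip',(0,110,80),(8,255,255),.004,(160,190,178,240)),
  ('traywhite',(0,0,120),(180,60,255),.03,(90,180,180,250)),('jars',(22,120,90),(32,255,255),.08,(180,110,310,150)),('jar4',(22,120,90),(32,255,255),.08,(150,270,200,310)),
  ('green',(60,60,40),(85,255,255),.038,(95,210,125,240)),('orange',(5,150,80),(18,255,255),.038,(125,190,150,220))]:
    for q in blobs(c,lo,hi,20,roi): print(n,rect(c,q,z),cv2.contourArea(q),cv2.boundingRect(q))
for r in reels(c): print(r)
E
```

```text
pad ((np.float64(670.1), np.float64(-28.4)), (np.float64(255.7), np.float64(88.5)), 88.8) 1901.0 (201, 159, 77, 27)
pump ((np.float64(517.5), np.float64(-336.4)), (np.float64(165.5), np.float64(33.5)), 89.1) 553.5 (311, 208, 56, 12)
crate ((np.float64(457.0), np.float64(-473.1)), (np.float64(42.5), np.float64(85.2)), 85.9) 35.0 (375, 220, 15, 28)
crate ((np.float64(423.3), np.float64(-350.2)), (np.float64(263.3), np.float64(173.5)), 89.3) 3421.0 (300, 217, 88, 58)
crate ((np.float64(504.0), np.float64(-226.0)), (np.float64(6.2), np.float64(90.4)), 88.1) 27.0 (300, 205, 3, 30)
crate ((np.float64(588.4), np.float64(-360.1)), (np.float64(105.7), np.float64(244.0)), 2.9) 1730.5 (305, 175, 76, 37)
mat ((np.float64(521.3), np.float64(314.9)), (np.float64(243.6), np.float64(172.8)), 87.6) 438.0 (97, 192, 76, 53)
bar ((np.float64(525.2), np.float64(317.8)), (np.float64(15.1), np.float64(148.1)), 87.1) 170.5 (120, 190, 9, 49)
traywhite ((np.float64(518.1), np.float64(261.7)), (np.float64(104.6), np.float64(130.7)), 87.6) 1003.0 (131, 198, 35, 41)
traywhite ((np.float64(529.1), np.float64(392.
[... 489 characters left out ...]
loat64(51.8)), 44.5) 235.5 (165, 280, 18, 19)
(((np.float64(432.5), np.float64(-88.9)), (np.float64(54.3), np.float64(53.8)), 89.3), 267.5)
(((np.float64(440.4), np.float64(75.1)), (np.float64(55.4), np.float64(54.3)), 89.4), 265.5)
(((np.float64(481.9), np.float64(-1.1)), (np.float64(55.0), np.float64(56.9)), 63.0), 260.0)
(((np.float64(518.6), np.float64(-441.6)), (np.float64(36.1), np.float64(34.0)), 86.4), 88.0)
(((np.float64(535.1), np.float64(70.0)), (np.float64(56.1), np.float64(57.6)), 63.1), 258.5)
(((np.float64(535.5), np.float64(-97.9)), (np.float64(58.2), np.float64(55.5)), 89.0), 265.0)
(((np.float64(484.7), np.float64(-8.2)), (np.float64(259.9), np.float64(191.8)), 88.9), 80.0)
```

```bash
python3 - <<'E'
from h import *
c=cam('top'); s=.64
f=lambda p,z:(onz(c,np.array(p)*s,z)*1000).round(0)[:,:2].tolist()
print('crate',f([(478,285),(574,285),(583,412),(483,416)],.05))
print('tub',f([(299,307),(427,307),(427,403),(296,402)],.055))
print('pump',f([(470,334),(594,335),(487,334),(578,335)],.067))
# green/orange extents
g=(c['image'][205:218,300:392].astype(int)); 
hs=cv2.cvtColor(c['image'],cv2.COLOR_BGR2HSV)[213]
print([(x,*map(int,hs[x])) for x in range(298,384,1)])
E
```

```text
crate [[621.0, -245.0], [617.0, -438.0], [366.0, -440.0], [361.0, -246.0]]
tub [[581.0, 118.0], [577.0, -141.0], [387.0, -137.0], [392.0, 120.0]]
pump [[520.0, -224.0], [514.0, -466.0], [519.0, -258.0], [514.0, -435.0]]
[(298, 18, 98, 107), (299, 18, 97, 105), (300, 18, 96, 88), (301, 20, 79, 58), (302, 18, 58, 57), (303, 18, 53, 62), (304, 15, 50, 61), (305, 18, 51, 60), (306, 18, 37, 69), (307, 15, 13, 116), (308, 18, 9, 141), (309, 15, 11, 139), (310, 25, 13, 116), (311, 56, 80, 96), (312, 62, 107, 121), (313, 63, 106, 135), (314, 63, 106, 137), (315, 63, 106, 137), (316, 63, 107, 136), (317, 63, 107, 136), (318, 63, 107, 136), (319, 63, 107, 136), (320, 63, 108, 137), (321, 63, 108, 137), (322, 64, 109, 136), (323, 63, 107, 136), (324, 63, 109, 136), (325, 63, 109, 136), (326, 63, 109, 136), (327, 63, 107, 136), (328, 63, 108, 137), (329, 63, 109, 136), (330, 63, 109, 136), (331, 64, 110, 135), (332, 63, 111, 136), (333, 63, 110, 135), (334, 63, 109, 136), (335, 63, 109, 136), (336, 63, 109, 136), (337, 63, 111, 136), (338, 63, 110, 135), (339, 64, 111, 135), (340, 63, 110, 134),
[... 168 characters left out ...]
 (349, 64, 110, 135), (350, 63, 110, 135), (351, 64, 111, 135), (352, 64, 110, 135), (353, 63, 110, 135), (354, 63, 110, 134), (355, 63, 110, 134), (356, 63, 110, 134), (357, 64, 110, 134), (358, 63, 110, 134), (359, 64, 110, 135), (360, 63, 110, 135), (361, 64, 111, 135), (362, 63, 110, 134), (363, 63, 110, 135), (364, 64, 113, 135), (365, 64, 114, 134), (366, 61, 90, 125), (367, 39, 17, 151), (368, 15, 3, 161), (369, 0, 0, 161), (370, 0, 0, 161), (371, 0, 0, 161), (372, 0, 0, 161), (373, 38, 6, 162), (374, 45, 3, 161), (375, 30, 2, 162), (376, 90, 2, 162), (377, 0, 0, 162), (378, 105, 3, 162), (379, 0, 0, 161), (380, 23, 55, 159), (381, 22, 82, 159), (382, 22, 84, 160), (383, 22, 83, 159)]
```

>>> send_rows:
  xyz:
    - [0,0,0]
    - [0,0,0]
    - [0,0,0]
    - [0,0,0]
    - [0,0,0]
    - [0,0,0]
    - [0,0,0]
    - [0,0,0]
    - [0,0,0]
    - [0,0,0]
    - [0,0,0]
  rotation:
    - [0,0,-0.1246]
    - [0,0,-0.1246]
    - [0,0,-0.1246]
    - [0,0,-0.1246]
    - [0,0,-0.1246]
    - [0,0,-0.1246]
    - [0,0,-0.1246]
    - [0,0,-0.1246]
    - [0,0,-0.1246]
    - [0,0,-0.1246]
    - [0,0,0]
  jaw: [1,1,1,1,1,1,1,1,1,1,1]
  newtons: 40

```text
time_s: 1.3
tool_pos: [0.2073, -0.616, 0.4045]
tool_rot: [-180.0, -0.0, 90.0]
force: [0.3, -0.1, 0.2]
grip_width: 0.0871
grasp_force: 0.0
```

>>> send_rows:
  xyz:
    - [0.02,0.022,0]
    - [0.02,0.022,0]
    - [0.02,0.022,0]
    - [0.02,0.022,0]
    - [0.02,0.022,0]
    - [0.02,0.022,0]
    - [0.02,0.022,0]
    - [0.02,0.022,0]
    - [0.02,0.022,0]
    - [0.02,0.022,0]
    - [0.02,0.022,0]
    - [0.02,0.022,0]
    - [0.02,0.022,0]
    - [0.011,0.024,0]
    - [0,0,0]
    - [0,0,0]
  rotation:
    - [0,0,0]
    - [0,0,0]
    - [0,0,0]
    - [0,0,0]
    - [0,0,0]
    - [0,0,0]
    - [0,0,0]
    - [0,0,0]
    - [0,0,0]
    - [0,0,0]
    - [0,0,0]
    - [0,0,0]
    - [0,0,0]
    - [0,0,0]
    - [0,0,0]
    - [0,0,0]
  jaw: [1,1,1,1,1,1,1,1,1,1,1,1,1,1,1,1]

```text
time_s: 2.9
tool_pos: [0.5176, -0.3448, 0.4044]
tool_rot: [-180.0, -0.0, 90.0]
force: [-0.6, -1.2, -0.2]
grip_width: 0.0867
grasp_force: 0.0
```

>>> send_rows:
  xyz:
    - [0,0,0.03]
    - [0,0,0.03]
    - [0,0,0.03]
    - [0,0,0.03]
    - [0,0,0.025]
    - [0,0,0.015]
    - [0,0,0.006]
    - [0,0,0]
    - [0,0,0]
    - [0,0,0]
    - [0,0,0]
    - [0,0,0]
    - [0,0,0]
    - [0,0,0]
    - [0,0,0]
  rotation:
    - [0,0,0]
    - [0,0,0]
    - [0,0,0]
    - [0,0,0]
    - [0,0,0]
    - [0,0,0]
    - [0,0,0]
    - [0,0,0]
    - [0,0,0]
    - [0,0,0]
    - [0,0,0]
    - [0,0,0]
    - [0,0,0]
    - [0,0,0]
    - [0,0,0]
  jaw: [1,1,1,1,1,1,1,1,0,0,0,0,0,0,0]

```text
time_s: 4.4
tool_pos: [0.5174, -0.345, 0.2388]
tool_rot: [-180.0, 0.0, 90.0]
force: [0.3, 0.1, 0.6]
grip_width: 0.0388
grasp_force: 0.0
```

>>> send_rows:
  xyz:
    - [0,0,-0.01]
    - [0,0,-0.02]
    - [0,0,-0.02]
    - [0,0,-0.02]
    - [0,0,0]
    - [0,0,0]
  rotation:
    - [0,0,0]
    - [0,0,0]
    - [0,0,0]
    - [0,0,0]
    - [0,0,0]
    - [0,0,0]
  jaw: [0,0,0,0,0,0]

```text
time_s: 5.0
tool_pos: [0.5173, -0.345, 0.3086]
tool_rot: [-180.0, 0.0, 90.0]
force: [-0.4, -0.1, -3.7]
grip_width: 0.0356
grasp_force: 40.0
```

>>> send_rows:
  xyz:
    - [0.023,0.006,0]
    - [0.023,0.006,0]
    - [0.023,0.01,0]
    - [0.023,0.011,0]
    - [0.023,0.011,0]
    - [0.023,0.011,0]
    - [0.023,0.011,0]
    - [0.023,0.011,0]
    - [0.023,0.012,0]
    - [0.023,0.012,0]
    - [0.023,0.012,0]
    - [0.023,0.013,0]
    - [0.023,0.013,0]
    - [0.018,0.014,0]
    - [0,0,0.02]
    - [0,0,0.03]
    - [0,0,0.03]
    - [0,0,0.02]
    - [0,0,0]
    - [0,0,0]
  rotation:
    - [0,0,0]
    - [0,0,0]
    - [0,0,0]
    - [0,0,0]
    - [0,0,0]
    - [0,0,0]
    - [0,0,0]
    - [0,0,0]
    - [0,0,0]
    - [0,0,0]
    - [0,0,0]
    - [0,0,0]
    - [0,0,0]
    - [0,0,0]
    - [0,0,0]
    - [0,0,0]
    - [0,0,0]
    - [0,0,0]
    - [0,0,0]
    - [0,0,0]
  jaw: [0,0,0,0,0,0,0,0,0,0,0,0,0,0,0,0,0,0,0,0]

```text
time_s: 7.0
tool_pos: [0.67, -0.028, 0.2077]
tool_rot: [-179.9, -0.0, 90.0]
force: [1.3, -0.1, -1.4]
grip_width: 0.0354
grasp_force: 40.0
```

```bash
python3 - <<'E'
from h import *
c=cam('side'); cv2.imwrite('pics/s1.png',cv2.resize(c['image'][130:300,180:360],(720,680))[:600])
E
```

```text
(no output)
```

View pics/s1.png

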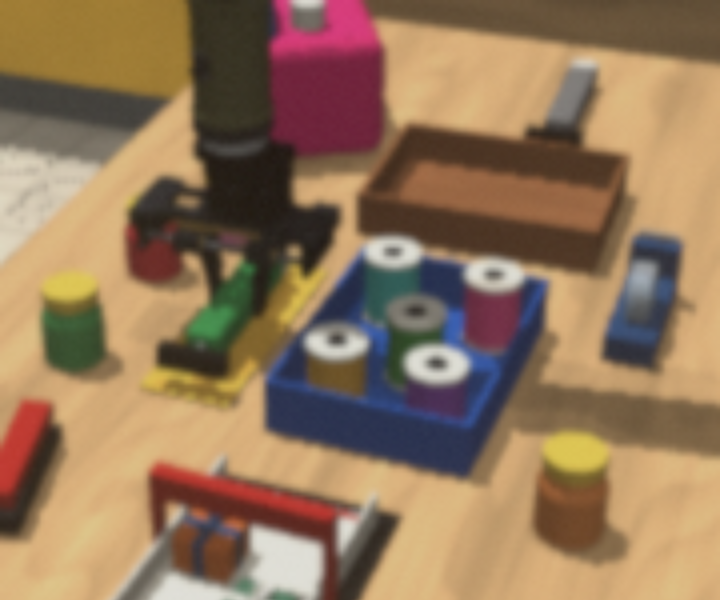

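The pump hangs level over the pad at about (235,310), and the jars are clear. I'll lower it.

>>> send_rows:
  xyz:
    - [0,0,0.005]
    - [0,0,0.004]
    - [0,0,0.003]
    - [0,0,0.002]
    - [0,0,0]
    - [0,0,0]
  rotation:
    - [0,0,0]
    - [0,0,0]
    - [0,0,0]
    - [0,0,0]
    - [0,0,0]
    - [0,0,0]
  jaw: [0,0,0,0,0,0]

```text
time_s: 7.65
tool_pos: [0.6704, -0.028, 0.1948]
tool_rot: [180.0, 0.0, 90.0]
force: [-0.1, -0.8, -2.1]
grip_width: 0.0357
grasp_force: 40.0
```

>>> send_rows:
  xyz:
    - [0,0,0.001]
    - [0,0,0.001]
    - [0,0,0.001]
    - [0,0,0]
    - [0,0,0]
  rotation:
    - [0,0,0]
    - [0,0,0]
    - [0,0,0]
    - [0,0,0]
    - [0,0,0]
  jaw: [0,0,0,0,0]

```text
time_s: 8.15
tool_pos: [0.6705, -0.0279, 0.1944]
tool_rot: [180.0, 0.1, 90.0]
force: [-6.3, -1.5, 11.2]
grip_width: 0.0357
grasp_force: 40.0
```

>>> send_rows:
  xyz:
    - [0,0,-0.002]
    - [0,0,0]
    - [0,0,0]
    - [0,0,0]
    - [0,0,-0.01]
    - [0,0,-0.02]
    - [0,0,-0.025]
    - [0,0,-0.025]
    - [0,0,-0.025]
    - [-0.01,-0.02,0]
    - [-0.01,-0.02,0]
    - [-0.01,-0.02,0]
    - [-0.01,-0.02,0]
    - [-0.01,-0.02,0]
    - [-0.01,-0.02,0]
    - [-0.01,-0.015,0]
    - [0,0,0]
    - [0,0,0]
  rotation:
    - [0,0,0]
    - [0,0,0]
    - [0,0,0]
    - [0,0,0]
    - [0,0,0]
    - [0,0,0]
    - [0,0,0]
    - [0,0,0]
    - [0,0,0]
    - [0,0,0]
    - [0,0,0]
    - [0,0,0]
    - [0,0,0]
    - [0,0,0]
    - [0,0,0]
    - [0,0,0]
    - [0,0,0]
    - [0,0,0]
  jaw: [1,1,1,1,1,1,1,1,1,1,1,1,1,1,1,1,1,1]

```text
time_s: 9.95
tool_pos: [0.5358, -0.0979, 0.2995]
tool_rot: [179.9, 0.0, 90.0]
force: [-0.4, -0.1, -0.5]
grip_width: 0.0871
grasp_force: 0.0
```

```bash
python3 - <<'E'
from h import *
c=cam('side'); p=(275,166)
b=onz(c,[p],0)[0]; print('box corner',b)
for z in(.1,.15,.2): 
    q=c['R']@(b+[0,0,z])+c['t']; uv=cv2.projectPoints((b+[0,0,z]).reshape(1,3),cv2.Rodrigues(c['R'])[0],c['t'],c['K'],c['D'])[0].ravel(); print(z,uv)
c=cam('top')
for q in blobs(c,(50,70,50),(80,255,255),100,(190,150,300,195)): print('pump',rect(c,q,.038))
for q in blobs(c,(155,100,60),(175,255,255),100,(320,70,460,190)):
    print(cv2.boundingRect(q), rect(c,q,.15))
E
```

```text
box corner [ 0.66275511 -0.4666014   0.        ]
0.1 [275.42732528 146.81134368]
0.15 [275.64885877 136.84295698]
0.2 [275.87588334 126.61277473]
pump ((np.float64(668.0), np.float64(29.5)), (np.float64(64.8), np.float64(30.0)), 88.8)
(346, 85, 92, 84) ((np.float64(768.5), np.float64(-486.9)), (np.float64(168.6), np.float64(250.2)), 28.9)
```

>>> send_rows:
  xyz:
    - [0,0,0.02]
    - [0,0,0.02]
    - [0,0,0.015]
    - [0,0,0.004]
    - [0,0,0]
    - [0,0,0]
    - [0,0,0]
    - [0,0,0]
    - [0,0,0]
    - [0,0,0]
    - [0,0,0]
    - [0,0,0]
  rotation:
    - [0,0,0]
    - [0,0,0]
    - [0,0,0]
    - [0,0,0]
    - [0,0,0]
    - [0,0,0]
    - [0,0,0]
    - [0,0,0]
    - [0,0,0]
    - [0,0,0]
    - [0,0,0]
    - [0,0,0]
  jaw: [1,1,1,1,1,0,0,0,0,0,0,0]

```text
time_s: 11.25
tool_pos: [0.5355, -0.0981, 0.24]
tool_rot: [180.0, 0.0, 90.0]
force: [-0.4, -0.9, 1.4]
grip_width: 0.0553
grasp_force: 40.0
```

>>> send_rows:
  xyz:
    - [0,0,-0.01]
    - [0,0,-0.02]
    - [0,0,-0.025]
    - [0,0,-0.025]
    - [0,0,-0.02]
    - [-0.01,0,0]
    - [-0.02,0,0]
    - [-0.025,0,0]
    - [-0.03,0,0]
    - [-0.03,0.004,0]
    - [-0.03,0.004,0]
    - [-0.03,0.004,0]
    - [-0.03,0.004,0]
    - [-0.03,0.004,0]
    - [-0.025,0,0]
    - [-0.02,0,0]
    - [-0.014,0,0]
    - [0,0,0.03]
    - [0,0,0.03]
    - [0,0,0.02]
  rotation:
    - [0,0,0]
    - [0,0,0]
    - [0,0,0]
    - [0,0,0]
    - [0,0,0]
    - [0,0,0]
    - [0,0,0]
    - [0,0,0]
    - [0,0,0]
    - [0,0,0]
    - [0,0,0]
    - [0,0,0]
    - [0,0,0]
    - [0,0,0]
    - [0,0,0]
    - [0,0,0]
    - [0,0,0]
    - [0,0,0]
    - [0,0,0]
    - [0,0,0]
  jaw: [0,0,0,0,0,0,0,0,0,0,0,0,0,0,0,0,0,0,0,0]

```text
time_s: 13.25
tool_pos: [0.5544, -0.3918, 0.2565]
tool_rot: [-179.8, -0.1, 90.0]
force: [-0.7, 1.8, -0.2]
grip_width: 0.0551
grasp_force: 40.0
```

>>> send_rows:
  xyz:
    - [0,0,0.01]
    - [0,0,0.006]
    - [0,0,0.002]
    - [0,0,0]
    - [0,0,0]
    - [0,0,0]
    - [0,0,0]
    - [0,0,0]
    - [0,0,-0.02]
    - [0,0,-0.03]
    - [0,0,-0.03]
    - [0.02,0,-0.02]
    - [0,0,0]
  rotation:
    - [0,0,0]
    - [0,0,0]
    - [0,0,0]
    - [0,0,0]
    - [0,0,0]
    - [0,0,0]
    - [0,0,0]
    - [0,0,0]
    - [0,0,0]
    - [0,0,0]
    - [0,0,0]
    - [0,0,0]
    - [0,0,0]
  jaw: [0,0,0,0,1,1,1,1,1,1,1,1,1]

```text
time_s: 14.55
tool_pos: [0.5573, -0.3695, 0.3461]
tool_rot: [179.6, 0.1, 90.2]
force: [0.4, 1.1, 0.5]
grip_width: 0.0869
grasp_force: 0.0
```

```bash
cat > look.py <<'E'
from h import *
import sys
c=cam('top',sys.argv[1] if len(sys.argv)>1 else None)
for r,a in reels(c,(150,180,385,280)):
    if a>150: print([float(x) for x in r[0]],[float(x) for x in r[1]],a)
E
python3 look.py look1.png
python3 -c "
import cv2;i=cv2.imread('look1.png');cv2.imwrite('pics/l1.png',cv2.resize(i[150:310,150:400],(800,512)))"
```

```text
(no output)
```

View pics/l1.png

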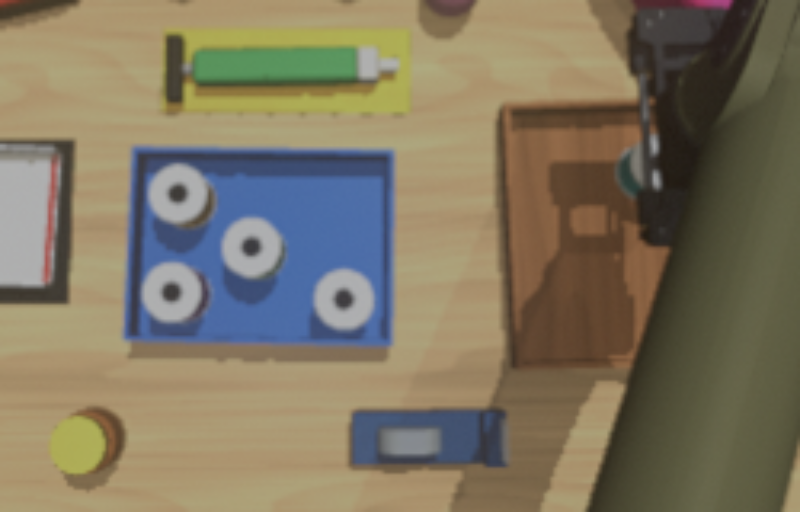

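Only the four remaining reels are left in the tub. The pump lies on its pad, spanning (165–398, 66) in the crop, and the first reel stands in the crate at about (630,170).

```bash
python3 - <<'E'
s=open('h.py').read()
s=s.replace("def blobs(c,lo,hi,amin=60,roi=None):","def blobs(c,lo,hi,amin=60,roi=None,mode=cv2.RETR_EXTERNAL):").replace("cv2.findContours(m,cv2.RETR_EXTERNAL","cv2.findContours(m,mode").replace("60,roi):\n","60,roi,cv2.RETR_LIST):\n")
open('h.py','w').write(s)
E
python3 look.py
```

```text
[432.5, -88.9] [54.3, 53.8] 267.5
[440.4, 75.1] [55.4, 54.3] 270.5
[480.3, -2.6] [58.2, 57.8] 267.0
[535.8, 69.2] [57.8, 58.4] 266.5
```

>>> send_rows:
  xyz:
    - [0.022,-0.01,0]
    - [0.022,-0.01,0]
    - [0.022,-0.01,0]
    - [0.022,-0.01,0]
    - [0.022,-0.01,0]
    - [0.022,-0.01,0]
    - [0.022,-0.01,0]
    - [0.022,-0.01,0]
    - [0.022,-0.01,0]
    - [0.022,-0.01,0]
    - [0.022,-0.01,0]
    - [0.022,-0.01,0]
    - [0.019,-0.003,0]
    - [0,0,0.03]
    - [0,0,0]
  rotation:
    - [0,0,0]
    - [0,0,0]
    - [0,0,0]
    - [0,0,0]
    - [0,0,0]
    - [0,0,0]
    - [0,0,0]
    - [0,0,0]
    - [0,0,0]
    - [0,0,0]
    - [0,0,0]
    - [0,0,0]
    - [0,0,0]
    - [0,0,0]
    - [0,0,0]
  jaw: [1,1,1,1,1,1,1,1,1,1,1,1,1,1,1]

```text
time_s: 16.15
tool_pos: [0.4308, -0.0888, 0.3086]
tool_rot: [-179.6, -0.1, 90.0]
force: [-0.4, -0.3, -0.7]
grip_width: 0.0869
grasp_force: 0.0
```

>>> send_rows:
  xyz:
    - [0,0,0.03]
    - [0,0,0.03]
    - [0,0,0.0115]
    - [0,0,0]
    - [0,0,0]
    - [0,0,0]
    - [0,0,0]
    - [0,0,0]
    - [0,0,0]
    - [0,0,0]
    - [0,0,0]
    - [0,0,-0.01]
    - [0,0,-0.02]
    - [0,0,-0.025]
    - [0,0,-0.025]
    - [0,0,-0.02]
  rotation:
    - [0,0,0]
    - [0,0,0]
    - [0,0,0]
    - [0,0,0]
    - [0,0,0]
    - [0,0,0]
    - [0,0,0]
    - [0,0,0]
    - [0,0,0]
    - [0,0,0]
    - [0,0,0]
    - [0,0,0]
    - [0,0,0]
    - [0,0,0]
    - [0,0,0]
    - [0,0,0]
  jaw: [1,1,1,1,0,0,0,0,0,0,0,0,0,0,0,0]

```text
time_s: 17.75
tool_pos: [0.4324, -0.0888, 0.3418]
tool_rot: [179.9, 0.0, 90.0]
force: [0.4, -0.7, -1.9]
grip_width: 0.0553
grasp_force: 40.0
```

>>> send_rows:
  xyz:
    - [-0.01,0,0]
    - [-0.02,0,0]
    - [-0.025,0,0]
    - [-0.03,0,0]
    - [-0.03,-0.004,0]
    - [-0.03,-0.004,0]
    - [-0.03,-0.004,0]
    - [-0.03,-0.005,0]
    - [-0.03,-0.004,0]
    - [-0.03,0,0]
    - [-0.02,0,0]
    - [-0.018,0,0]
    - [0,0,0.03]
    - [0,0,0.03]
    - [0,0,0.025]
    - [0,0,0.01]
    - [0,0,0.0035]
    - [0,0,0]
  rotation:
    - [0,0,0]
    - [0,0,0]
    - [0,0,0]
    - [0,0,0]
    - [0,0,0]
    - [0,0,0]
    - [0,0,0]
    - [0,0,0]
    - [0,0,0]
    - [0,0,0]
    - [0,0,0]
    - [0,0,0]
    - [0,0,0]
    - [0,0,0]
    - [0,0,0]
    - [0,0,0]
    - [0,0,0]
    - [0,0,0]
  jaw: [0,0,0,0,0,0,0,0,0,0,0,0,0,0,0,0,0,0]

```text
time_s: 19.55
tool_pos: [0.4112, -0.3921, 0.242]
tool_rot: [-179.9, -0.0, 90.0]
force: [0.5, 0.2, -1.6]
grip_width: 0.055
grasp_force: 40.0
```

>>> send_rows:
  xyz:
    - [0,0,0]
    - [0,0,0]
    - [0,0,0]
    - [0,0,0]
    - [0,0,-0.02]
    - [0,0,-0.03]
    - [0,0,-0.03]
    - [0.01,0,-0.02]
    - [0.02,0.01,0]
    - [0.03,0.01,0]
    - [0,0,0]
  rotation:
    - [0,0,0]
    - [0,0,0]
    - [0,0,0]
    - [0,0,0]
    - [0,0,0]
    - [0,0,0]
    - [0,0,0]
    - [0,0,0]
    - [0,0,0]
    - [0,0,0]
    - [0,0,0]
  jaw: [1,1,1,1,1,1,1,1,1,1,1]

```text
time_s: 20.65
tool_pos: [0.4336, -0.3275, 0.3423]
tool_rot: [179.9, -0.1, 90.4]
force: [-0.1, 0.9, -0.1]
grip_width: 0.0868
grasp_force: 0.0
```

```bash
python3 look.py look2.png
```

```text
[440.4, 75.1] [55.4, 54.3] 269.0
[481.9, -1.1] [55.0, 56.9] 264.0
[535.8, 69.2] [57.8, 58.4] 264.5
```

>>> send_rows:
  xyz:
    - [0.025,0.004,0]
    - [0.025,0.004,0]
    - [0.025,0.004,0]
    - [0.025,0.004,0]
    - [0.025,0.004,0]
    - [0.025,0.004,0]
    - [0.025,0.004,0]
    - [0.025,0.004,0]
    - [0.025,0.004,0]
    - [0.025,0.004,0]
    - [0.025,0.004,0]
    - [0.025,0.004,0]
    - [0.02,0.002,0]
    - [0.01,0,0]
    - [0,0,0.03]
    - [0,0,0.03]
    - [0,0,0.03]
    - [0,0,0.0115]
    - [0,0,0]
  rotation:
    - [0,0,0]
    - [0,0,0]
    - [0,0,0]
    - [0,0,0]
    - [0,0,0]
    - [0,0,0]
    - [0,0,0]
    - [0,0,0]
    - [0,0,0]
    - [0,0,0]
    - [0,0,0]
    - [0,0,0]
    - [0,0,0]
    - [0,0,0]
    - [0,0,0]
    - [0,0,0]
    - [0,0,0]
    - [0,0,0]
    - [0,0,0]
  jaw: [1,1,1,1,1,1,1,1,1,1,1,1,1,1,1,1,1,1,1]

```text
time_s: 22.6
tool_pos: [0.4807, -0.0029, 0.2388]
tool_rot: [-179.8, -0.0, 89.9]
force: [-0.7, 0.7, 1.1]
grip_width: 0.0868
grasp_force: 0.0
```

>>> send_rows:
  xyz:
    - [0,0,0]
    - [0,0,0]
    - [0,0,0]
    - [0,0,0]
    - [0,0,0]
    - [0,0,0]
    - [0,0,0]
    - [0,0,-0.01]
    - [0,0,-0.02]
    - [0,0,-0.025]
    - [0,0,-0.025]
    - [0,0,-0.02]
  rotation:
    - [0,0,0]
    - [0,0,0]
    - [0,0,0]
    - [0,0,0]
    - [0,0,0]
    - [0,0,0]
    - [0,0,0]
    - [0,0,0]
    - [0,0,0]
    - [0,0,0]
    - [0,0,0]
    - [0,0,0]
  jaw: [0,0,0,0,0,0,0,0,0,0,0,0]

```text
time_s: 23.8
tool_pos: [0.4812, -0.0018, 0.3417]
tool_rot: [180.0, 0.0, 90.0]
force: [0.9, -0.1, -1.4]
grip_width: 0.0551
grasp_force: 40.0
```

>>> send_rows:
  xyz:
    - [-0.01,0,0]
    - [-0.02,0,0]
    - [-0.03,0,0]
    - [-0.03,0,0]
    - [-0.03,0.002,0]
    - [-0.03,0,0]
    - [-0.03,0,0]
    - [-0.03,0,0]
    - [-0.03,0,0]
    - [-0.03,0,0]
    - [-0.03,0,0]
    - [-0.02,0,0]
    - [-0.02,0,0]
    - [0,0,0.03]
    - [0,0,0.03]
    - [0,0,0.025]
    - [0,0,0.01]
    - [0,0,0.0035]
    - [0,0,0]
  rotation:
    - [0,0,0]
    - [0,0,0]
    - [0,0,0]
    - [0,0,0]
    - [0,0,0]
    - [0,0,0]
    - [0,0,0]
    - [0,0,0]
    - [0,0,0]
    - [0,0,0]
    - [0,0,0]
    - [0,0,0]
    - [0,0,0]
    - [0,0,0]
    - [0,0,0]
    - [0,0,0]
    - [0,0,0]
    - [0,0,0]
    - [0,0,0]
  jaw: [0,0,0,0,0,0,0,0,0,0,0,0,0,0,0,0,0,0,0]

```text
time_s: 25.7
tool_pos: [0.4837, -0.3418, 0.2422]
tool_rot: [-180.0, -0.0, 90.1]
force: [-0.1, -0.2, -0.6]
grip_width: 0.0549
grasp_force: 40.0
```

>>> send_rows:
  xyz:
    - [0,0,0]
    - [0,0,0]
    - [0,0,0]
    - [0,0,0]
    - [0,0,-0.02]
    - [0,0,-0.03]
    - [0,0,-0.03]
    - [0.01,0,-0.02]
    - [0.03,0,0]
    - [0.04,0,0]
    - [0.04,0,0]
    - [0,0,0]
  rotation:
    - [0,0,0]
    - [0,0,0]
    - [0,0,0]
    - [0,0,0]
    - [0,0,0]
    - [0,0,0]
    - [0,0,0]
    - [0,0,0]
    - [0,0,0]
    - [0,0,0]
    - [0,0,0]
    - [0,0,0]
  jaw: [1,1,1,1,1,1,1,1,1,1,1,1]

```text
time_s: 26.9
tool_pos: [0.4844, -0.2156, 0.3423]
tool_rot: [180.0, -0.1, 90.5]
force: [-0.3, -0.3, -0.1]
grip_width: 0.0871
grasp_force: 0.0
```

```bash
python3 look.py look3.png; python3 -c "
import cv2;i=cv2.imread('look3.png');cv2.imwrite('pics/l3.png',cv2.resize(i[150:310,150:400],(800,512)))"
```

```text
[412.5, -391.9] [58.1, 56.4] 281.0
[440.4, 75.1] [55.4, 54.3] 265.0
[534.7, 69.4] [57.5, 57.6] 260.0
[555.7, -397.7] [44.9, 58.4] 216.0
```

View pics/l3.png

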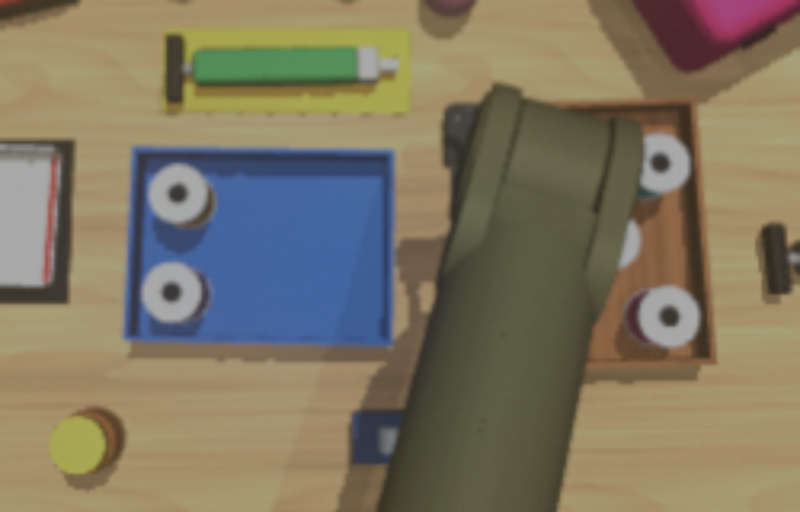

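Three reels stand in the crate, at about (660,163), (628,243) and (668,316). Two are left in the tub, at (180,195) and (172,292), both unmoved.

>>> send_rows:
  xyz:
    - [0.024,0.004,0]
    - [0.024,0.004,0]
    - [0.024,0.004,0]
    - [0.024,0.004,0]
    - [0.024,0.004,0]
    - [0.024,0.004,0]
    - [0.024,0.004,0]
    - [0.024,0.004,0]
    - [0.024,0.004,0]
    - [0.024,0.004,0]
    - [0.024,0.004,0]
    - [0.02,0.004,0]
    - [0.0075,0.004,0]
    - [0,0,0.03]
    - [0,0,0.03]
    - [0,0,0.03]
    - [0,0,0.0115]
    - [0,0,0]
  rotation:
    - [0,0,0]
    - [0,0,0]
    - [0,0,0]
    - [0,0,0]
    - [0,0,0]
    - [0,0,0]
    - [0,0,0]
    - [0,0,0]
    - [0,0,0]
    - [0,0,0]
    - [0,0,0]
    - [0,0,0]
    - [0,0,0]
    - [0,0,0]
    - [0,0,0]
    - [0,0,0]
    - [0,0,0]
    - [0,0,0]
  jaw: [1,1,1,1,1,1,1,1,1,1,1,1,1,1,1,1,1,1]

```text
time_s: 28.75
tool_pos: [0.5356, 0.0681, 0.2395]
tool_rot: [-179.9, 0.0, 89.9]
force: [-0.8, -0.4, -0.9]
grip_width: 0.0873
grasp_force: 0.0
```

>>> send_rows:
  xyz:
    - [0,0,0]
    - [0,0,0]
    - [0,0,0]
    - [0,0,0]
    - [0,0,0]
    - [0,0,0]
    - [0,0,0]
    - [0,0,-0.01]
    - [0,0,-0.02]
    - [0,0,-0.025]
    - [0,0,-0.025]
    - [0,0,-0.02]
  rotation:
    - [0,0,0]
    - [0,0,0]
    - [0,0,0]
    - [0,0,0]
    - [0,0,0]
    - [0,0,0]
    - [0,0,0]
    - [0,0,0]
    - [0,0,0]
    - [0,0,0]
    - [0,0,0]
    - [0,0,0]
  jaw: [0,0,0,0,0,0,0,0,0,0,0,0]

```text
time_s: 29.95
tool_pos: [0.5354, 0.0697, 0.3421]
tool_rot: [179.9, -0.0, 90.0]
force: [0.2, 0.3, -1.3]
grip_width: 0.0552
grasp_force: 40.0
```

>>> send_rows:
  xyz:
    - [-0.01,0,0]
    - [-0.02,0,0]
    - [-0.03,0,0]
    - [-0.03,0.003,0]
    - [-0.03,0.003,0]
    - [-0.03,0.003,0]
    - [-0.03,0.003,0]
    - [-0.03,0.003,0]
    - [-0.03,0.003,0]
    - [-0.03,0.003,0]
    - [-0.03,0,0]
    - [-0.03,0,0]
    - [-0.02,0,0]
    - [-0.012,0,0]
    - [0,0,0.03]
    - [0,0,0.03]
    - [0,0,0.025]
    - [0,0,0.01]
    - [0,0,0.0035]
    - [0,0,0]
  rotation:
    - [0,0,0]
    - [0,0,0]
    - [0,0,0]
    - [0,0,0]
    - [0,0,0]
    - [0,0,0]
    - [0,0,0]
    - [0,0,0]
    - [0,0,0]
    - [0,0,0]
    - [0,0,0]
    - [0,0,0]
    - [0,0,0]
    - [0,0,0]
    - [0,0,0]
    - [0,0,0]
    - [0,0,0]
    - [0,0,0]
    - [0,0,0]
    - [0,0,0]
  jaw: [0,0,0,0,0,0,0,0,0,0,0,0,0,0,0,0,0,0,0,0]

```text
time_s: 31.95
tool_pos: [0.5568, -0.292, 0.2424]
tool_rot: [180.0, 0.0, 90.1]
force: [0.2, 0.3, -0.5]
grip_width: 0.055
grasp_force: 40.0
```

>>> send_rows:
  xyz:
    - [0,0,0]
    - [0,0,0]
    - [0,0,0]
    - [0,0,0]
    - [0,0,-0.02]
    - [0,0,-0.03]
    - [0,0,-0.03]
    - [0.01,0,-0.02]
    - [0.03,0,0]
    - [0.04,0,0]
    - [0.04,0,0]
    - [0,0,0]
  rotation:
    - [0,0,0]
    - [0,0,0]
    - [0,0,0]
    - [0,0,0]
    - [0,0,0]
    - [0,0,0]
    - [0,0,0]
    - [0,0,0]
    - [0,0,0]
    - [0,0,0]
    - [0,0,0]
    - [0,0,0]
  jaw: [1,1,1,1,1,1,1,1,1,1,1,1]

```text
time_s: 33.15
tool_pos: [0.5571, -0.165, 0.3426]
tool_rot: [179.9, -0.2, 90.6]
force: [0.2, 1.4, -0.5]
grip_width: 0.0873
grasp_force: 0.0
```

```bash
python3 look.py look4.png
```

```text
[412.5, -391.9] [58.1, 56.4] 285.0
[440.4, 75.1] [55.4, 54.3] 265.0
[484.3, -341.1] [57.3, 57.2] 278.5
[557.1, -292.3] [54.8, 55.9] 261.0
[557.4, -391.9] [59.1, 55.2] 259.5
```

>>> send_rows:
  xyz:
    - [0.022,-0.01,0]
    - [0.022,-0.01,0]
    - [0.022,-0.01,0]
    - [0.022,-0.01,0]
    - [0.022,-0.01,0]
    - [0.022,-0.01,0]
    - [0.022,-0.01,0]
    - [0.022,-0.01,0]
    - [0.022,-0.01,0]
    - [0.022,-0.01,0]
    - [0.022,-0.01,0]
    - [0.0055,-0.006,0]
    - [0,0,0.03]
    - [0,0,0.03]
    - [0,0,0.03]
    - [0,0,0.0115]
    - [0,0,0]
  rotation:
    - [0,0,0]
    - [0,0,0]
    - [0,0,0]
    - [0,0,0]
    - [0,0,0]
    - [0,0,0]
    - [0,0,0]
    - [0,0,0]
    - [0,0,0]
    - [0,0,0]
    - [0,0,0]
    - [0,0,0]
    - [0,0,0]
    - [0,0,0]
    - [0,0,0]
    - [0,0,0]
    - [0,0,0]
  jaw: [1,1,1,1,1,1,1,1,1,1,1,1,1,1,1,1,1]

```text
time_s: 34.9
tool_pos: [0.44, 0.0744, 0.2392]
tool_rot: [-179.8, -0.0, 90.0]
force: [-0.0, -0.5, -0.2]
grip_width: 0.0869
grasp_force: 0.0
```

>>> send_rows:
  xyz:
    - [0,0,0]
    - [0,0,0]
    - [0,0,0]
    - [0,0,0]
    - [0,0,0]
    - [0,0,0]
    - [0,0,0]
    - [0,0,-0.01]
    - [0,0,-0.02]
    - [0,0,-0.025]
    - [0,0,-0.025]
    - [0,0,-0.02]
  rotation:
    - [0,0,0]
    - [0,0,0]
    - [0,0,0]
    - [0,0,0]
    - [0,0,0]
    - [0,0,0]
    - [0,0,0]
    - [0,0,0]
    - [0,0,0]
    - [0,0,0]
    - [0,0,0]
    - [0,0,0]
  jaw: [0,0,0,0,0,0,0,0,0,0,0,0]

```text
time_s: 36.1
tool_pos: [0.4402, 0.0752, 0.3418]
tool_rot: [180.0, 0.0, 90.0]
force: [0.5, 0.7, -1.1]
grip_width: 0.055
grasp_force: 40.0
```

>>> send_rows:
  xyz:
    - [-0.01,0,0]
    - [-0.02,0,0]
    - [-0.03,0,0]
    - [-0.03,-0.004,0]
    - [-0.03,-0.004,0]
    - [-0.03,-0.004,0]
    - [-0.03,-0.004,0]
    - [-0.03,-0.004,0]
    - [-0.03,-0.004,0]
    - [-0.03,-0.004,0]
    - [-0.03,-0.001,0]
    - [-0.03,0,0]
    - [-0.022,0,0]
    - [-0.015,0,0]
    - [0,0,0.03]
    - [0,0,0.03]
    - [0,0,0.025]
    - [0,0,0.01]
    - [0,0,0.0035]
    - [0,0,0]
  rotation:
    - [0,0,0]
    - [0,0,0]
    - [0,0,0]
    - [0,0,0]
    - [0,0,0]
    - [0,0,0]
    - [0,0,0]
    - [0,0,0]
    - [0,0,0]
    - [0,0,0]
    - [0,0,0]
    - [0,0,0]
    - [0,0,0]
    - [0,0,0]
    - [0,0,0]
    - [0,0,0]
    - [0,0,0]
    - [0,0,0]
    - [0,0,0]
    - [0,0,0]
  jaw: [0,0,0,0,0,0,0,0,0,0,0,0,0,0,0,0,0,0,0,0]

```text
time_s: 38.1
tool_pos: [0.4116, -0.2917, 0.2422]
tool_rot: [-180.0, -0.0, 90.1]
force: [0.0, -0.5, -1.6]
grip_width: 0.0551
grasp_force: 40.0
```

>>> send_rows:
  xyz:
    - [0,0,0]
    - [0,0,0]
    - [0,0,0]
    - [0,0,0]
    - [0,0,-0.02]
    - [0,0,-0.03]
    - [0,0,-0.03]
    - [0.01,0,-0.02]
    - [0.02,0,0]
    - [0.03,0.02,0]
    - [0.04,0.02,0]
    - [0.04,0.02,0]
    - [0.04,0.02,0]
    - [0.04,0,0]
    - [0.04,0,0]
    - [0.03,0,0]
    - [0,0,0]
    - [0,0,0]
  rotation:
    - [0,0,0]
    - [0,0,0]
    - [0,0,0]
    - [0,0,0]
    - [0,0,0]
    - [0,0,0]
    - [0,0,0]
    - [0,0,0]
    - [0,0,0]
    - [0,0,0]
    - [0,0,0]
    - [0,0,0]
    - [0,0,0]
    - [0,0,0]
    - [0,0,0]
    - [0,0,0]
    - [0,0,0]
    - [0,0,0]
  jaw: [1,1,1,1,1,1,1,1,1,1,1,1,1,1,1,1,1,1]

```text
time_s: 39.9
tool_pos: [0.4907, -0.0008, 0.3408]
tool_rot: [-179.9, 0.0, 90.2]
force: [-0.3, -0.9, -0.2]
grip_width: 0.0865
grasp_force: 0.0
```

```bash
python3 look.py look5.png; python3 - <<'E'
from h import *
i=cv2.imread('look5.png');cv2.imwrite('pics/l5.png',cv2.resize(i[150:310,80:400],(800,400)))
cv2.imwrite('pics/l5.png',np.vstack([cv2.resize(i[150:310,150:400],(400,256)),cv2.resize(i[185:249,90:190],(400,256),interpolation=cv2.INTER_CUBIC)]))
c=cam('top')
for q in blobs(c,(50,70,50),(80,255,255),100,(190,150,300,195)): print('pump',rect(c,q,.038))
for q in blobs(c,(0,150,80),(6,255,255),40,(115,185,136,245)): print('bar',rect(c,q,.095))
for q in blobs(c,(0,0,0),(180,255,75),100,(90,180,180,250)): print('mat',rect(c,q,.003))
print(env.get_obs()['qpos'])
E
```

```text
[413.3, -292.7] [57.9, 57.2] 287.5
[416.9, -405.6] [65.3, 56.9] 282.5
[484.3, -341.1] [57.3, 57.2] 278.5
[558.5, -292.3] [57.8, 55.0] 263.0
[557.4, -391.9] [59.1, 55.2] 259.5
pump ((np.float64(668.6), np.float64(-19.3)), (np.float64(162.6), np.float64(33.2)), 88.9)
bar ((np.float64(524.8), np.float64(316.5)), (np.float64(14.9), np.float64(147.6)), 86.9)
mat ((np.float64(518.2), np.float64(316.4)), (np.float64(246.0), np.float64(165.1)), 89.4)
[ 34.27794052   3.49383441 -37.94458518 108.81521522   2.33521684
  68.51420792  -4.53573429]
```

View pics/l5.png

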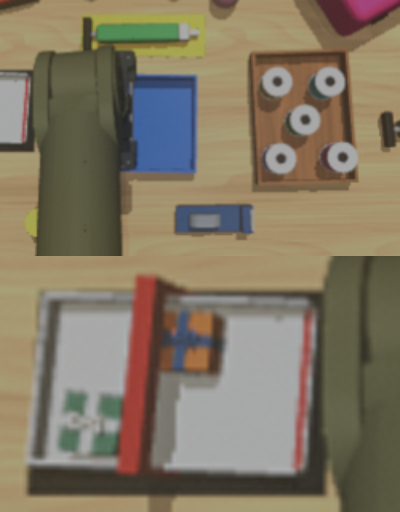

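All five reels stand in the crate, two of them near (277,82) and (342,157), and the tub is empty. In the enlarged tray view, the orange gift at (192,342) and the green one at (92,422) are on the tray, with the bar centre around (138,370). Next I'll turn the gripper and move over the tray.

>>> send_rows:
  xyz:
    - [0,0,0]
    - [0,0,0]
    - [0,0,0]
    - [0,0,0]
    - [0,0,0]
    - [0,0,0]
    - [0,0,0]
    - [0,0,0]
    - [0,0,0]
    - [0,0,0]
    - [0,0,0]
    - [0,0,0]
    - [0,0,0]
  rotation:
    - [0,0,0.135]
    - [0,0,0.135]
    - [0,0,0.135]
    - [0,0,0.135]
    - [0,0,0.135]
    - [0,0,0.135]
    - [0,0,0.135]
    - [0,0,0.135]
    - [0,0,0.135]
    - [0,0,0.135]
    - [0,0,0.135]
    - [0,0,0.135]
    - [0,0,0]
  jaw: [1,1,1,1,1,1,1,1,1,1,1,1,1]

```text
time_s: 41.3
tool_pos: [0.4913, -0.0034, 0.3414]
tool_rot: [180.0, 0.0, -3.0]
force: [-0.4, 0.1, 0.0]
grip_width: 0.0868
grasp_force: 0.0
```

>>> send_rows:
  xyz:
    - [0.0015,-0.0267,0]
    - [0.0015,-0.0267,0]
    - [0.0015,-0.0267,0]
    - [0.0015,-0.0267,0]
    - [0.0015,-0.0267,0]
    - [0.0015,-0.0267,0]
    - [0.0015,-0.0267,0]
    - [0.0015,-0.0267,0]
    - [0.0015,-0.0267,0]
    - [0.0015,-0.0267,0]
    - [0.0015,-0.0267,0]
    - [0.0015,-0.0267,0]
    - [0,0,0]
    - [0,0,0]
  rotation:
    - [0,0,0]
    - [0,0,0]
    - [0,0,0]
    - [0,0,0]
    - [0,0,0]
    - [0,0,0]
    - [0,0,0]
    - [0,0,0]
    - [0,0,0]
    - [0,0,0]
    - [0,0,0]
    - [0,0,0]
    - [0,0,0]
    - [0,0,0]
  jaw: [1,1,1,1,1,1,1,1,1,1,1,1,1,1]

```text
time_s: 42.7
tool_pos: [0.5253, 0.3167, 0.3411]
tool_rot: [180.0, 0.1, -2.7]
force: [-0.6, -0.6, 0.1]
grip_width: 0.0871
grasp_force: 0.0
```

```bash
python3 -c "
from h import *
print(env.get_obs()['qpos']); c=cam('side'); cv2.imwrite('pics/s2.png',cv2.resize(c['image'][130:330,170:370],(600,600)))"
```

```text
[   2.24323566   21.8647223   -44.67941143   92.10879839   15.91335476
   72.68996768 -137.86094287]
```

View pics/s2.png

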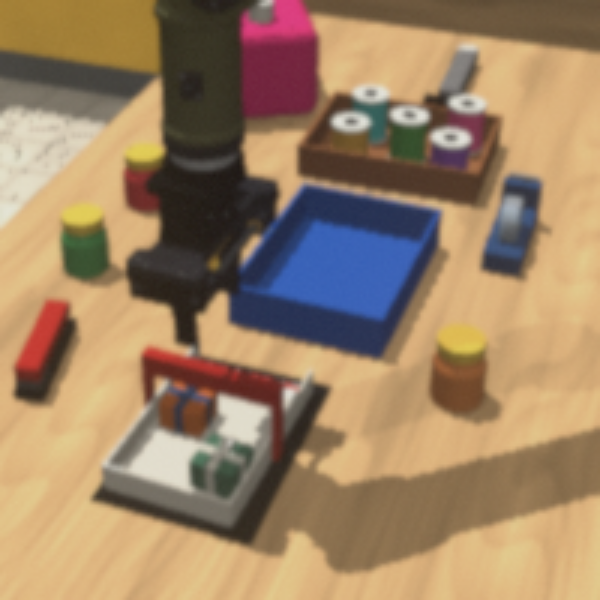

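The gripper hangs over the middle of the bar, at about (190,330) over (215,370). Joint 7 is near its limit at -138°, so I'll take the half-turn grasp instead and then descend.

>>> send_rows:
  xyz:
    - [0,0,0]
    - [0,0,0]
    - [0,0,0]
    - [0,0,0]
    - [0,0,0]
    - [0,0,0]
    - [0,0,0]
    - [0,0,0]
    - [0,0,0]
    - [0,0,0]
    - [0,0,0]
    - [0,0,0]
    - [0,0,0]
    - [0,0,0]
    - [0,0,0]
    - [0,0,0]
    - [0,0,0]
    - [0,0,0]
    - [0,0,0]
    - [0,0,0]
  rotation:
    - [0,0,-0.14]
    - [0,0,-0.14]
    - [0,0,-0.14]
    - [0,0,-0.14]
    - [0,0,-0.14]
    - [0,0,-0.14]
    - [0,0,-0.14]
    - [0,0,-0.14]
    - [0,0,-0.14]
    - [0,0,-0.14]
    - [0,0,-0.14]
    - [0,0,-0.14]
    - [0,0,-0.14]
    - [0,0,-0.14]
    - [0,0,-0.14]
    - [0,0,-0.14]
    - [0,0,-0.14]
    - [0,0,-0.14]
    - [0,0,-0.14]
    - [0,0,-0.14]
  jaw: [1,1,1,1,1,1,1,1,1,1,1,1,1,1,1,1,1,1,1,1]

```text
time_s: 44.75
tool_pos: [0.526, 0.315, 0.3412]
tool_rot: [-179.9, 0.1, 157.8]
force: [-0.7, 0.6, -0.5]
grip_width: 0.087
grasp_force: 0.0
```

>>> send_rows:
  xyz:
    - [0,0,0]
    - [0,0,0]
    - [0,0,0]
    - [0,0,0.03]
    - [0,0,0.02]
    - [0,0,0]
    - [0,0,0]
  rotation:
    - [0,0,-0.14]
    - [0,0,-0.14]
    - [0,0,-0.0616]
    - [0,0,0]
    - [0,0,0]
    - [0,0,0]
    - [0,0,0]
  jaw: [1,1,1,1,1,1,1]

```text
time_s: 45.45
tool_pos: [0.5254, 0.3163, 0.2915]
tool_rot: [-179.9, -0.0, 177.1]
force: [0.3, 0.3, 0.0]
grip_width: 0.0872
grasp_force: 0.0
```

```bash
python3 -c "
from h import *
print(env.get_obs()['qpos'])"
```

```text
[ 19.30266746  39.95925381 -73.78390574  94.64630079  39.44441403
  76.13055785  26.01778757]
```

>>> send_rows:
  xyz:
    - [0,0,0.02]
    - [0,0,0.015]
    - [0,0,0.0095]
    - [0,0,0]
    - [0,0,0]
    - [0,0,0]
    - [0,0,0]
    - [0,0,0]
    - [0,0,0]
    - [0,0,0]
    - [0,0,0]
    - [0,0,0]
    - [0,0,0]
    - [0,0,0]
    - [0,0,0]
  rotation:
    - [0,0,0]
    - [0,0,0]
    - [0,0,0]
    - [0,0,0]
    - [0,0,0]
    - [0,0,0]
    - [0,0,0]
    - [0,0,0]
    - [0,0,0]
    - [0,0,0]
    - [0,0,0]
    - [0,0,0]
    - [0,0,0]
    - [0,0,0]
    - [0,0,0]
  jaw: [1,1,1,1,0.5,0.3,0.2,0.1,0,0,0,0,0,0,0]
  newtons: 60

```text
time_s: 46.95
tool_pos: [0.5252, 0.3168, 0.2472]
tool_rot: [-179.9, -0.0, 177.2]
force: [-0.6, -0.8, 1.4]
grip_width: 0.0157
grasp_force: 60.0
```

>>> send_rows:
  xyz:
    - [0,0,-0.005]
    - [0,0,-0.01]
    - [0,0,-0.015]
    - [0,0,-0.01]
    - [0,0,0]
    - [0,0,0]
  rotation:
    - [0,0,0]
    - [0,0,0]
    - [0,0,0]
    - [0,0,0]
    - [0,0,0]
    - [0,0,0]
  jaw: [0,0,0,0,0,0]

```text
time_s: 47.55
tool_pos: [0.5252, 0.3171, 0.2876]
tool_rot: [-180.0, 0.0, 177.2]
force: [0.0, -0.2, -4.8]
grip_width: 0.0153
grasp_force: 60.0
```

```bash
python3 -c "
from h import *
print(env.get_obs()['qpos']); c=cam('side'); cv2.imwrite('pics/s3.png',cv2.resize(c['image'][130:330,170:370],(600,600)))"
```

```text
[ 19.0297169   39.91148983 -73.29881149  94.87550008  39.42649947
  75.56873949  26.00689375]
```

View pics/s3.png

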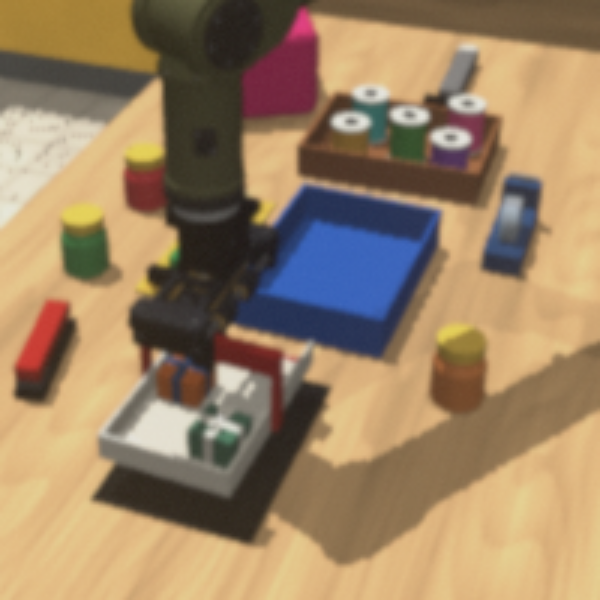

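The tray is lifted level, with both gifts on it at (182,382) and (220,440). I'll carry it gently to the tub.

>>> send_rows:
  xyz:
    - [0,0,-0.006]
    - [0,0,-0.01]
    - [0,0,-0.01]
    - [0,0,-0.008]
    - [0,0,-0.004]
    - [0.001,-0.004,0]
    - [0.002,-0.008,0]
    - [0.003,-0.012,0]
    - [0.003,-0.013,0]
    - [0.003,-0.013,0]
    - [0.003,-0.013,0]
    - [0.003,-0.013,0]
    - [0.003,-0.013,0]
    - [0.003,-0.013,0]
    - [0.003,-0.013,0]
    - [0.003,-0.012,0]
    - [0.003,-0.01,0]
    - [0.002,-0.006,0]
    - [0.001,-0.003,0]
    - [0,0,0]
  rotation:
    - [0,0,0]
    - [0,0,0]
    - [0,0,0]
    - [0,0,0]
    - [0,0,0]
    - [0,0,0]
    - [0,0,0]
    - [0,0,0]
    - [0,0,0]
    - [0,0,0]
    - [0,0,0]
    - [0,0,0]
    - [0,0,0]
    - [0,0,0]
    - [0,0,0]
    - [0,0,0]
    - [0,0,0]
    - [0,0,0]
    - [0,0,0]
    - [0,0,0]
  jaw: [0,0,0,0,0,0,0,0,0,0,0,0,0,0,0,0,0,0,0,0]

```text
time_s: 49.6
tool_pos: [0.4818, 0.1726, 0.3251]
tool_rot: [-179.9, 0.0, 177.1]
force: [-0.2, -0.6, -4.2]
grip_width: 0.0153
grasp_force: 60.0
```

```bash
python3 -c "
from h import *
print(env.get_obs()['qpos']); c=cam('side'); cv2.imwrite('pics/s4.png',cv2.resize(c['image'][130:330,170:370],(600,600)))"
```

```text
[ 44.99677309  20.25528262 -77.83833051 106.579849    21.11312944
  70.30185825  47.65255999]
```

View pics/s4.png

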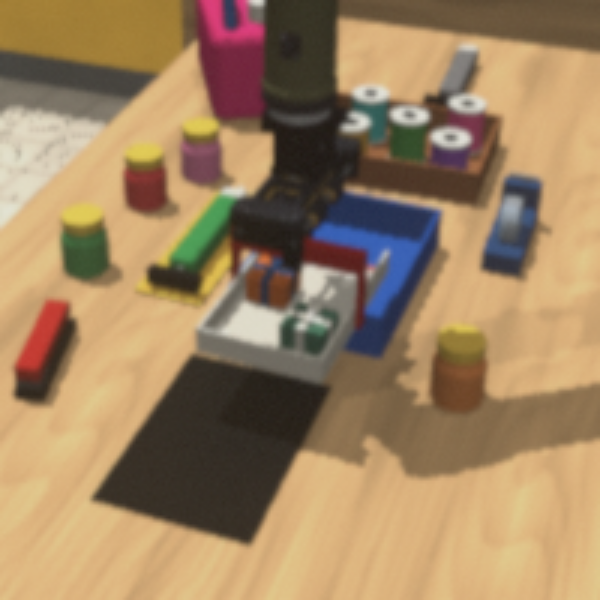

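>>> send_rows:
  xyz:
    - [0,-0.0121,-0.0052]
    - [0,-0.0121,-0.0052]
    - [0,-0.0121,-0.0052]
    - [0,-0.0121,-0.0052]
    - [0,-0.0121,-0.0052]
    - [0,-0.0121,-0.0052]
    - [0,0,0]
  rotation:
    - [-0.05,0,0]
    - [-0.05,0,0]
    - [-0.05,0,0]
    - [-0.05,0,0]
    - [-0.05,0,0]
    - [-0.05,0,0]
    - [0,0,0]
  jaw: [0,0,0,0,0,0,0]

```text
time_s: 50.35
tool_pos: [0.4786, 0.0956, 0.347]
tool_rot: [162.9, 0.0, 177.0]
force: [1.3, -0.9, -4.3]
grip_width: 0.0155
grasp_force: 60.0
```

```bash
python3 -c "
from h import *
print(env.get_obs()['qpos'])"
```

```text
[ 67.21455079   7.60157857 -78.2746962  109.94812304 -10.1067937
  64.70117804  80.33433891]
```

>>> send_rows:
  xyz:
    - [0,-0.0097,-0.0042]
    - [0,-0.0097,-0.0042]
    - [0,-0.0097,-0.0042]
    - [0,-0.0097,-0.0042]
    - [0,-0.0097,-0.0042]
    - [0,0,0]
    - [0,0,0]
  rotation:
    - [-0.04,0,0]
    - [-0.04,0,0]
    - [-0.04,0,0]
    - [-0.04,0,0]
    - [-0.04,0,0]
    - [0,0,0]
    - [0,0,0]
  jaw: [0,0,0,0,0,0,0]

```text
time_s: 51.05
tool_pos: [0.4757, 0.0459, 0.3486]
tool_rot: [151.4, -0.0, 177.3]
force: [0.0, 1.1, -4.0]
grip_width: 0.0153
grasp_force: 60.0
```

```bash
python3 -c "
from h import *
print(env.get_obs()['qpos']); c=cam('side'); cv2.imwrite('pics/s5.png',cv2.resize(c['image'][130:330,170:370],(600,600)))"
```

```text
[ 77.10215286   8.15144766 -78.17581458 111.32217039 -22.44161018
  66.80329093  95.34180025]
```

View pics/s5.png

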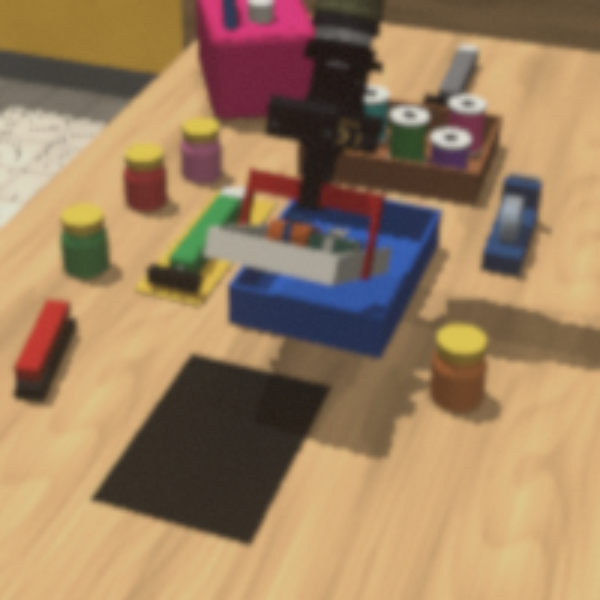

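The tray is tipped about 29° over the tub, with both gifts still on it near (300,235). I'll tip it further.

>>> send_rows:
  xyz:
    - [0,-0.0097,-0.0042]
    - [0,-0.0097,-0.0042]
    - [0,-0.0097,-0.0042]
    - [0,0,0]
    - [0,0,0]
    - [0,0,0]
    - [0,0,0]
    - [0,0,0]
  rotation:
    - [-0.04,0,0]
    - [-0.04,0,0]
    - [-0.04,0,0]
    - [0,0,0]
    - [0,0,0]
    - [0,0,0]
    - [0,0,0]
    - [0,0,0]
  jaw: [0,0,0,0,0,0,0,0]

```text
time_s: 51.9
tool_pos: [0.4741, 0.014, 0.3445]
tool_rot: [144.5, 0.0, 177.2]
force: [0.7, 0.2, -2.8]
grip_width: 0.0159
grasp_force: 60.0
```

```bash
python3 -c "
from h import *
print(env.get_obs()['qpos']); c=cam('side'); t=cam('top');cv2.imwrite('pics/s6.png',np.hstack([cv2.resize(c['image'][180:260,220:320],(400,320)),cv2.resize(t['image'][185:265,185:285],(400,320))]))"
```

```text
[ 80.65485022  12.26365226 -77.63583229 111.795838   -25.47692739
  67.9795337  100.70295513]
```

View pics/s6.png

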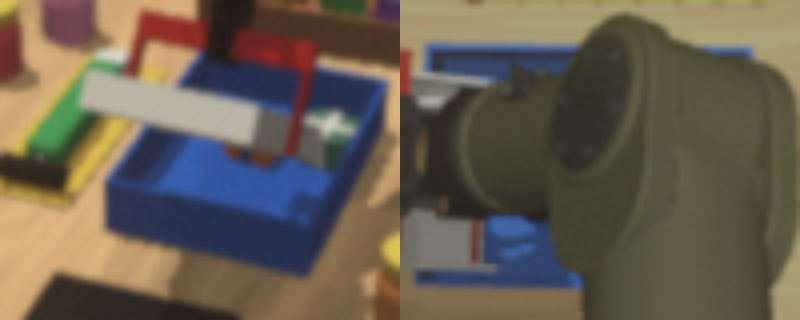

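Both gifts are in the tub: green at (330,135), and orange at (250,155) beyond the tray. The force has fallen to the tray's own weight. I'll lift the tray and level it.

>>> send_rows:
  xyz:
    - [0,0.0058,-0.0081]
    - [0,0.0058,-0.0081]
    - [0,0.0058,-0.0081]
    - [0,0.0058,-0.0081]
    - [0,0.0058,-0.0081]
    - [0,0.0119,0.0058]
    - [0,0.0119,0.0058]
    - [0,0.0119,0.0058]
    - [0,0.0119,0.0058]
    - [0,0.0119,0.0058]
    - [0,0.0119,0.0058]
    - [0,0.0119,0.0058]
    - [0,0.0119,0.0058]
    - [0,0.0119,0.0058]
    - [0,0.0119,0.0058]
    - [0,0.0119,0.0058]
    - [0,0.0119,0.0058]
    - [0,0.0048,0.0022]
    - [0,0,0]
    - [0,0,0]
  rotation:
    - [0,0,0]
    - [0,0,0]
    - [0,0,0]
    - [0,0,0]
    - [0,0,0]
    - [0.05,0,0]
    - [0.05,0,0]
    - [0.05,0,0]
    - [0.05,0,0]
    - [0.05,0,0]
    - [0.05,0,0]
    - [0.05,0,0]
    - [0.05,0,0]
    - [0.05,0,0]
    - [0.05,0,0]
    - [0.05,0,0]
    - [0.05,0,0]
    - [0.02,0,0]
    - [0,0,0]
    - [0,0,0]
  jaw: [0,0,0,0,0,0,0,0,0,0,0,0,0,0,0,0,0,0,0,0]

```text
time_s: 54.0
tool_pos: [0.482, 0.1737, 0.3755]
tool_rot: [180.0, -0.0, 177.2]
force: [-0.1, -1.8, -3.1]
grip_width: 0.0154
grasp_force: 60.0
```

```bash
python3 - <<'E'
from h import *
from scipy.spatial.transform import Rotation as Ro
s=env.get_obs(); R=Ro.from_euler('xyz',s['tool_rot'],degrees=True)
print(s['tool_pos'],s['tool_rot'],s['qpos'])
c=cam('top')
for q in blobs(c,(0,0,0),(180,255,75),100,(90,180,180,255)): print('mat',rect(c,q,.003),cv2.contourArea(q))
for q in (.0,): print('to mat above, tool axes',R.inv().apply(np.array([.5245,.3165,.3])-s['tool_pos']))
E
```

```text
[0.48195302 0.17369042 0.37552844] [ 1.79954453e+02 -4.20734545e-02  1.77157436e+02] [ 44.33370806  12.31092177 -73.58890382 102.93724952  12.22765568
  73.90031349  54.82540095]
mat ((np.float64(547.2), np.float64(279.1)), (np.float64(307.1), np.float64(205.2)), 23.2) 2440.5
to mat above, tool axes [-0.03546791  0.14468378  0.07561746]
```

>>> send_rows:
  xyz:
    - [-0.003,0.012,0]
    - [-0.003,0.012,0]
    - [-0.003,0.012,0]
    - [-0.003,0.012,0]
    - [-0.003,0.012,0]
    - [-0.003,0.012,0]
    - [-0.003,0.012,0]
    - [-0.003,0.012,0]
    - [-0.003,0.012,0]
    - [-0.003,0.012,0]
    - [-0.003,0.012,0]
    - [0,0.012,0]
    - [0,0,0.02]
    - [0,0,0.025]
    - [0,0,0.025]
    - [0,0,0.025]
    - [0,0,0.02]
    - [0,0,0.008]
    - [0,0,0]
    - [0,0,0]
  rotation:
    - [0,0,0]
    - [0,0,0]
    - [0,0,0]
    - [0,0,0]
    - [0,0,0]
    - [0,0,0]
    - [0,0,0]
    - [0,0,0]
    - [0,0,0]
    - [0,0,0]
    - [0,0,0]
    - [0,0,0]
    - [0,0,0]
    - [0,0,0]
    - [0,0,0]
    - [0,0,0]
    - [0,0,0]
    - [0,0,0]
    - [0,0,0]
    - [0,0,0]
  jaw: [0,0,0,0,0,0,0,0,0,0,0,0,0,0,0,0,0,0,0,0]

```text
time_s: 56.05
tool_pos: [0.5227, 0.3157, 0.2533]
tool_rot: [179.9, 0.1, 177.1]
force: [-0.2, -0.1, -1.9]
grip_width: 0.0152
grasp_force: 60.0
```

>>> send_rows:
  xyz:
    - [0,0,0.002]
    - [0,0,0.002]
    - [0,0,0.001]
    - [0,0,0]
    - [0,0,0]
  rotation:
    - [0,0,0]
    - [0,0,0]
    - [0,0,0]
    - [0,0,0]
    - [0,0,0]
  jaw: [0,0,0,0,0]

```text
time_s: 56.55
tool_pos: [0.5221, 0.316, 0.2472]
tool_rot: [-180.0, 0.0, 177.2]
force: [1.1, -0.7, -2.8]
grip_width: 0.0157
grasp_force: 60.0
```

Not quite touching yet. I'll lower it slightly more, then release and retreat.

>>> send_rows:
  xyz:
    - [0,0,0.001]
    - [0,0,0.0005]
    - [0,0,0]
  rotation:
    - [0,0,0]
    - [0,0,0]
    - [0,0,0]
  jaw: [0,0,0]

```text
time_s: 56.85
tool_pos: [0.522, 0.3162, 0.2472]
tool_rot: [-179.9, 0.0, 177.2]
force: [-2.6, -3.1, 6.9]
grip_width: 0.0156
grasp_force: 60.0
```

>>> send_rows:
  xyz:
    - [0,0,0]
    - [0,0,0]
    - [0,0,0]
    - [0,0,0]
    - [0,0,0]
    - [0,0,-0.02]
    - [0,0,-0.03]
    - [0,0,-0.03]
    - [0,0,-0.03]
    - [0,0,-0.02]
    - [0.03,0,0]
    - [0.03,0,0]
    - [0.03,0,0]
    - [0,0,0]
  rotation:
    - [0,0,0]
    - [0,0,0]
    - [0,0,0]
    - [0,0,0]
    - [0,0,0]
    - [0,0,0]
    - [0,0,0]
    - [0,0,0]
    - [0,0,0]
    - [0,0,0]
    - [0,0,0]
    - [0,0,0]
    - [0,0,0]
    - [0,0,0]
  jaw: [1,1,1,1,1,1,1,1,1,1,1,1,1,1]

```text
time_s: 58.25
tool_pos: [0.4279, 0.3221, 0.3756]
tool_rot: [-179.9, -0.0, 177.5]
force: [0.8, -0.0, -0.0]
grip_width: 0.087
grasp_force: 0.0
```

```bash
python3 - <<'E'
from h import *
t=cam('top');s=cam('side');cv2.imwrite('pics/f.png',np.vstack([cv2.resize(t['image'][110:290,80:400],(640,360)),cv2.resize(s['image'][150:320,180:440],(640,240))]))
E
python3 look.py
```

```text
[413.3, -292.7] [57.9, 57.2] 286.5
[416.9, -405.6] [65.3, 56.9] 281.5
[484.2, -341.2] [57.2, 57.4] 278.0
[558.5, -292.3] [57.8, 55.0] 263.0
[556.8, -392.3] [58.1, 55.8] 258.5
```

View pics/f.png

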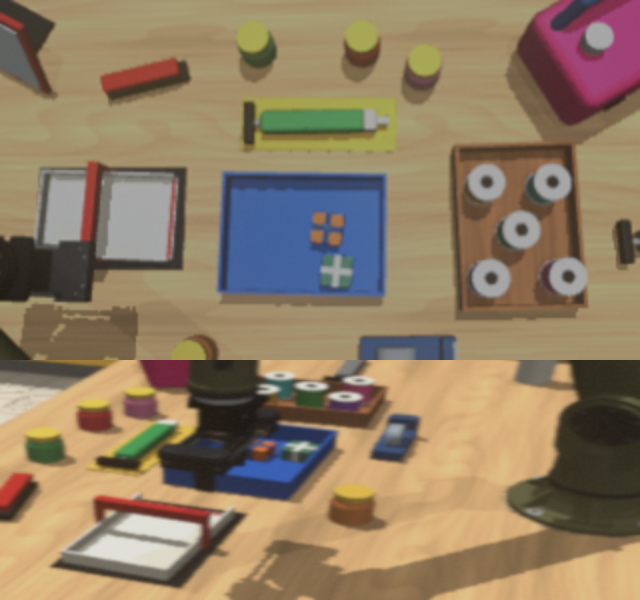

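Both gifts are in the tub, at (327,230) and (337,270). The empty tray is flat on its mat, all five reels are in the crate, the pump is on its pad, and the jars and stapler look unmoved.

```bash
python3 -c "
from h import *
print(env.sign_off())"
```

```text
the job is handed in; nothing more can be done
None
```

I handed the job in at about 58 s of the 210 s limit; no verdict came back. In the last pictures the pump was on its pad, all five reels were in the crate, both gift weights were in the tub, the empty tray was flat on its mat, and the jars and stapler looked unmoved.

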